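# Cycle the mushroom-headed pull switch

### The arm

A 6-joint arm with a two-finger parallel gripper is mounted at the origin on a cart in front of the work surface, level with it; the furniture and walls round the work are solid. World frame = base frame: x ahead of the robot, y to its left, z up, the work surface at z = 0. Lengths are in m, angles in rad, forces in N, time in s.
With the tool pointing down it reaches from about 0.275 to 0.85 m from the base axis. Payload 5.2 kg.
Tool frame: the origin (TCP) lies at the very end of the fingers, on their centre line; the grasp point (between the pads) lies 19 mm behind it; z points along the fingers, y is the line along which they close (so a half turn about z gives the same grasp; the last joint's range is limited). The gripper opens to 85 mm and grips with 20 to 120 N. Pads are 22 mm wide; open, the fingers measure 114 mm over their backs; the gripper's body (76 mm by 85 mm) begins 54 mm behind the grasp point. The pads swing forward as they close: fully open they stand 13 mm farther back than shut.
Start: joints at [-1.44, 0.259, 1.535, -0, 1.348, -0.203], TCP at [0.18, -0.52, 0.231] pointing down, gripper open.
Joint ranges: [-3.14, 3.14], [-0.91, 2.08], [0.19, 2.58], [-1.22, 4.36], [0.22, 2.71], [-3.12, 3.12]. Speed limits (rad/s): [2.57, 2.57, 3.14, 3.14, 3.14, 3.14].

### API

Orientations are given as a unit quaternion [x, y, z, w].
In Python, from station import r gives the robot as it stands.
- The arm moves only by the shell command python3 -m handwheel 'ROWS' [OPENING] [FORCE]. ROWS is a JSON object of lists of equal length, an entry for each row: "linear": the shift along the tool's x, y, z in units of 40 mm (1.0 is 40 mm), a list of three; "turn": the turn, a rotation vector about the tool's x, y, z in units of 8 degrees (1.0 is 8 degrees), a list of three. In form: {"linear": [[tx, ty, tz], ...], "turn": [[ax, ay, az], ...]}. A call has exactly 5 rows; each row shifts and turns the commanded pose from where the row before left it, along the tool's axes as they then stand; what a row does not reach is not made up. A row lasts 1/10 s, in which the tool goes at most 50 mm and 8.59 degrees, less where a joint would pass 70% of its speed; a pose out of reach is approached as far as the arm can. A call is refused whole if a number of a shift passes 1 or a number of a turn 1, either way. A call with a gripper value outside its range is refused whole. OPENING is the opening, from 0 (shut) to 1 (fully open), set as the call begins (- or left out, the last holds). The fingers move at their own pace and stop on an object; FORCE is the grip in N (left out, the last holds). Time passes only in rows, so rows that do not move let the fingers close, or fill a call up. It gives the time, the measured TCP pose, the force, the opening and the grip force at its end, in the units of the state.
- r.read_state(): the state, without advancing time (a new reading comes with each control period).
- r.grab_frame(name): name is "scene" or "side" or "wrist"; returns a dict with "image" (400x640x3 uint8, red, green, blue), "fx", "fy", "cx", "cy" (pixels), "world_to_cam" (4x4, takes a point from world to camera coordinates); the wrist camera has in their place "mount" (4x4, takes a point from camera to tool coordinates, whose origin is the TCP and whose axes are the flange's). Camera axes: x right, y down, z forward; pixel columns grow to the right and rows downward; lengths in m; the calibration is good to about 2 mm. A picture is of the moment at which its call begins: read the wrist's pose just before it. There is no depth.
- r.finish_job(): hands the job in; it is judged then, once.
The state is a dict: "time": time; "qpos": joint angles; "dq": joint speeds; "tau": joint torques, N m; "position": TCP position; "eef_rot": TCP orientation; "force": force on the tool from outside, world axes, zero at the start; "wrist_torque": the same for the moment, N m; "opening": finger opening in m; "finger_force": force on a finger pad.
Only numpy, scipy, OpenCV 4.12 (cv2) and the standard library are available. Lean on these libraries where they do the work, as an engineer would, in place of code of your own. Each camera call takes 0.05 s, during which the arm holds its last target. There are 200 camera calls.

### The job

Three pull switches are screwed to the bench between the mist separators; try out the one with the broad round mushroom knob before it is wired in. Pull its knob straight up until it clicks out at its detent and let go of it for a moment so that it stands out by itself, then push it back down until it is fully home. Leave the T-handle switch and the slim-knob switch as they are.

Things in the scene. Friction and masses are not known exactly. Their poses are not given: they have to be found in the camera images.
- mushroom (a joint): Black mushroom knob on a steel stem, upright on a fixed grey box 64 x 64 mm, 60 mm high. Value: how far it is pulled up, in m: 0 home, 0.024 fully out (hard stop). Friction about 1.2 N. From 0.013 a sprung detent resists (5 N at most); past its peak at 0.019 the knob snaps to 0.024 and stays. Pushing in takes about 5 N to below 0.019, then about 1 N; it stays where left, so push it all the way.
- mushroom_top (a point): Centre of the top face of the mushroom knob, moving with it; z is the knob's vertical axis. The head is round, 38 mm in diameter from 5 to 17 mm below this point; its underside is 20 mm below, on an 11 mm stem. Home, this point is 34 mm above the box's top, 94 mm above the bench. Other switches' axes are 100 mm or more away, the white separators (280 mm high, left and right) 80 mm or more.
- tee_top (a point): Centre of the top face of the black T-handle (bar 62 mm long along its y axis, 14 mm wide and high) of the second switch, on the same kind of box, 94 mm above the bench. Not to be moved.
- slim_top (a point): Centre of the top face of the slim black knob (about 20 mm in diameter, 20 mm high) of the third switch, on the same kind of box, 94 mm above the bench. Not to be moved.

How it is judged:
On the way:
1. the mushroom knob stands out at its detent (more than 20 mm out) by itself, not touched, for 0.2 s (value of joint mushroom above 0.02 m and contact force between mushroom and the arm below 0.1 N and contact force between mushroom and the fingers below 0.1 N), for 0.2 s.
At the end, for the whole second after the job is handed in: the mushroom knob is pushed back home, to within 4 mm, and the T-handle and the slim knob are where they were, to within 5 mm (value of joint mushroom below 0.004 m and distance of each of tee_top, slim_top from where it was at the start of the episode below 0.005 m); the robot touches nothing.
It fails at once if the T-handle or the slim knob is pulled up by more than 5 mm (distance of any of tee_top, slim_top from where it was at the start of the episode above 0.005 m).
It also fails if it takes over 38 s, if anything falls off the work surface, if the arm or the gripper's body presses on something with over 40 N, if the wrist force passes 120 N, or if a joint passes its speed limit or range.

## Working session

There is one attempt and no reset: what is moved stays moved. The work goes in short steps, Python scripts to look and compute and a shell command to move; the robot and the scene stay as the last step left them, time stands still between calls to the robot, and variables do not carry over. Pictures are saved under pics/ and viewed, at most 10 in all, crops included, and the job is handed in when it is done.

```bash
mkdir -p pics; cat > h.py <<'E'
from station import r
import cv2, numpy as np
from scipy.spatial.transform import Rotation as R
def grab(name):
    s=r.read_state(); f=r.grab_frame(name)
    if "mount" in f:
        T=np.eye(4);T[:3,:3]=R.from_quat(s["eef_rot"]).as_matrix();T[:3,3]=s["position"]
        f["c2w"]=T@np.array(f["mount"])
    else: f["c2w"]=np.linalg.inv(np.array(f["world_to_cam"]))
    return f
def ray(f,u,v):
    d=f["c2w"][:3,:3]@np.array([(u-f["cx"])/f["fx"],(v-f["cy"])/f["fy"],1]); return f["c2w"][:3,3],d
def onz(f,u,v,z):
    o,d=ray(f,u,v); return o+d*(z-o[2])/d[2]
def save(f,n): cv2.imwrite(f"pics/{n}.png",cv2.cvtColor(f["image"],cv2.COLOR_RGB2BGR))
E
python3 - <<'E'
from h import *
import pickle
a={n:grab(n) for n in("scene","side","wrist")}
pickle.dump(a,open("a.pkl","wb"))
for n in a: save(a[n],n); print(n,a[n]["c2w"].round(3).tolist(),a[n]["fx"])
s=r.read_state();print(s["time"],s["position"],s["eef_rot"],s["opening"])
cv2.imwrite("pics/sc.png",np.hstack([cv2.resize(cv2.imread(f"pics/{n}.png"),(400,250)) for n in("scene","side")]))
E
```

```text
scene [[-0.688, -0.395, 0.609, 0.065], [-0.726, 0.362, -0.585, 0.566], [0.011, -0.844, -0.536, 0.576], [0.0, 0.0, 0.0, 1.0]] 491.6396923466852
side [[0.978, -0.134, 0.161, 0.435], [-0.209, -0.572, 0.793, -0.599], [-0.014, -0.809, -0.588, 0.625], [0.0, 0.0, 0.0, 1.0]] 380.8235779376288
wrist [[0.328, -0.91, -0.255, 0.247], [-0.945, -0.316, -0.088, -0.496], [-0.0, 0.27, -0.963, 0.373], [0.0, 0.0, 0.0, 1.0]] 322.9681923516427
0.15 [ 0.18014478 -0.51922947  0.23064504] [ 9.86107106e-01  1.66109103e-01  2.37716642e-05 -7.34887734e-04] 0.08532991920725642
```

View pics/scene.png

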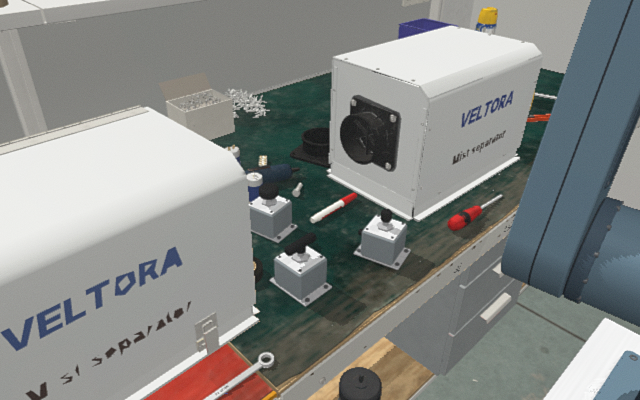

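View pics/side.png

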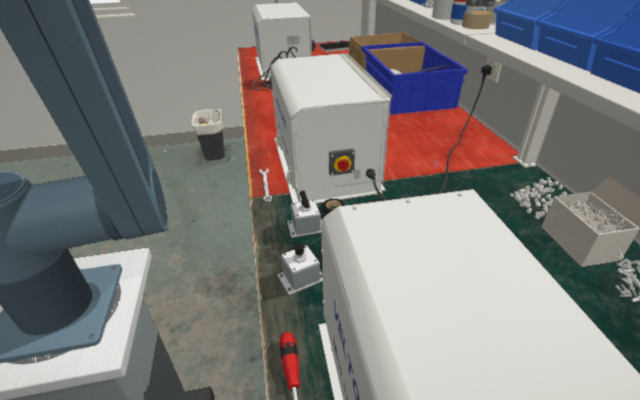

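The scene view shows three boxes: a T-handle at about (294,245), a slim knob at about (386,213), and probably the mushroom at about (268,190), against dark clutter. The side view shows only the T and slim switches because a separator hides the mushroom. I'll zoom in on the scene view.

```bash
python3 - <<'E'
from h import *
import pickle
a=pickle.load(open("a.pkl","rb"));f=a["scene"]
im=cv2.imread("pics/scene.png")[160:310,230:430]
cv2.imwrite("pics/c1.png",cv2.resize(im,(800,600),interpolation=cv2.INTER_CUBIC))
for n,u,v in(("m",268,186),("t",294,240),("s",386,211)): print(n,onz(f,u,v,.094).round(3))
for u,v in ((245,320),(420,215),(330,178)): print(onz(f,u,v,0).round(3))
E
```

```text
m [0.699 0.079 0.094]
t [0.54  0.153 0.094]
s [ 0.493 -0.021  0.094]
[0.531 0.265 0.   ]
[ 0.52  -0.175  0.   ]
[ 0.753 -0.145  0.   ]
```

View pics/c1.png

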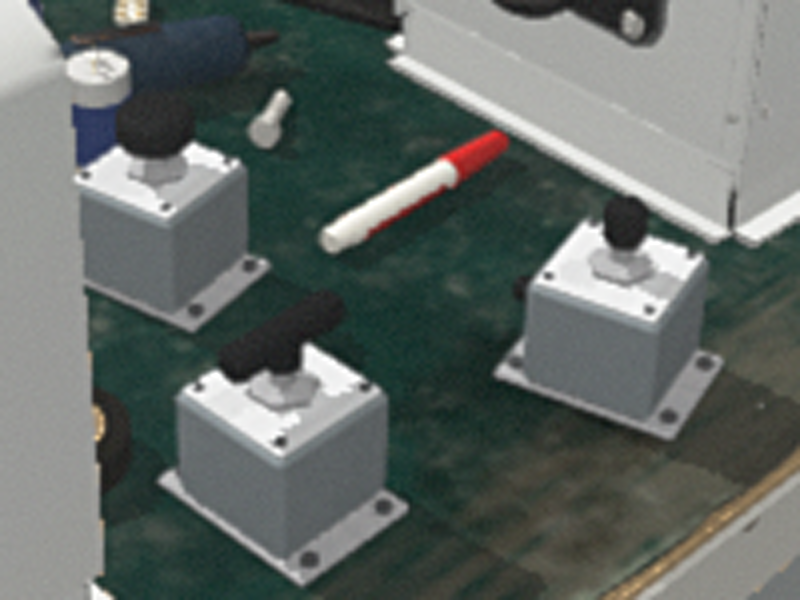

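The crop confirms it. The mushroom head is at image pixel (268.7,191.5), the slim knob at (386.5,216) and the T at (300,243). I'll compute the head's centre and the move to a via point.

```bash
cat >> h.py <<'E'
def delta(p):
    s=r.read_state(); Rm=R.from_quat(s["eef_rot"])
    return (Rm.inv().apply(np.array(p)-s["position"])/.04).round(2)
E
python3 - <<'E'
from h import *
import pickle
a=pickle.load(open("a.pkl","rb"));f=a["scene"]
print(onz(f,268.7,191.5,.083),onz(f,270,204.5,.060))
print(delta((.18,-.52,.40)),delta((.36,-.12,.42)))
E
```

```text
[0.69640363 0.07912845 0.083     ] [0.68761241 0.08421252 0.06      ]
[-0.01  0.01 -4.23] [ 7.52 -7.96 -4.72]
```

```bash
Z='[0,0,0]'
python3 -m handwheel '{"linear":[[0,0,-1],[0,0,-1],[0,0,-1],[0.4,-0.4,-1],[0.7,-0.7,-0.7]],"turn":[[0,0,0],[0,0,0],[0,0,0],[0,0,0],[0,0,0]]}' 1
python3 -m handwheel '{"linear":[[0.8,-0.8,0],[0.8,-0.8,0],[0.8,-0.8,0],[0.8,-0.8,0],[0.8,-0.8,0]],"turn":[[0,0,0],[0,0,0],[0,0,0],[0,0,0],[0,0,0]]}'
python3 - <<'E'
from h import *
s=r.read_state();print(s["qpos"]);print(delta((.36,-.12,.42)),delta((.62,.06,.36)))
E
```

```text
time: 0.65
position: [0.2068, -0.4648, 0.421]
eef_rot: [0.986, 0.165, -0.0, 0.001]
force: [1.6, -0.1, 0.4]
opening: 0.0852
finger_force: 0.0
time: 1.15
position: [0.3064, -0.2582, 0.4192]
eef_rot: [0.986, 0.166, 0.0, -0.0]
force: [1.0, -0.0, 0.9]
opening: 0.0854
finger_force: 0.0
[-9.80610830e-01 -8.36054696e-02  1.46950392e+00  1.91285119e-04
  1.75573679e+00  2.56976873e-01]
[ 2.4  -2.83 -0.02] [10.01 -4.95  1.48]
```

```bash
python3 -m handwheel '{"linear":[[0.8,-0.9,0],[0.8,-0.9,0],[0.8,-0.9,0],[1,-0.4,0],[1,-0.4,0]],"turn":[[0,0,0],[0,0,0],[0,0,0],[0,0,0],[0,0,0]]}'
python3 -m handwheel '{"linear":[[1,-0.4,0],[1,-0.4,0],[1,-0.4,0],[1,-0.4,0],[1,-0.4,0.3]],"turn":[[0,0,0],[0,0,0],[0,0,0],[0,0,0],[0,0,0]]}'
python3 - <<'E'
from h import *
import pickle
s=r.read_state();print(s["qpos"]);print(delta((.69,.08,.30)))
f=grab("wrist");save(f,"w1");pickle.dump(f,open("w1.pkl","wb"))
E
```

```text
time: 1.65
position: [0.427, -0.0681, 0.4198]
eef_rot: [0.986, 0.166, 0.001, 0.0]
force: [0.2, -1.1, 0.6]
opening: 0.0852
finger_force: 0.0
time: 2.15
position: [0.5908, 0.0725, 0.4084]
eef_rot: [0.986, 0.166, 0.001, 0.0]
force: [0.1, -0.5, -0.2]
opening: 0.0857
finger_force: 0.0
[-6.50289083e-02  2.93822158e-01  1.06815263e+00 -1.68813401e-04
  1.77683724e+00  1.17161275e+00]
[2.4  0.63 2.72]
```

View pics/w1.png

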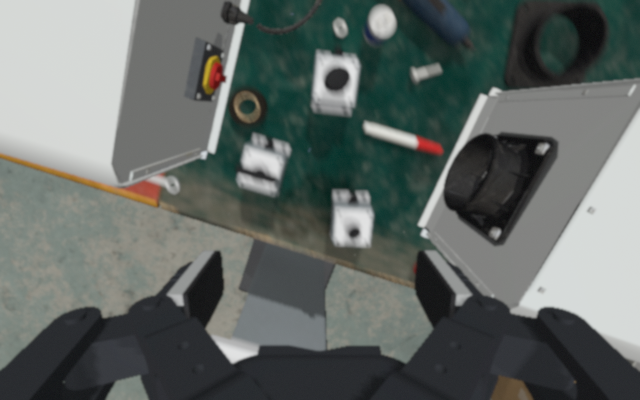

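The wrist view shows the mushroom knob at about (338,77), the T at (264,164) and the slim knob at (354,232). The separators are well clear to either side.

```bash
python3 - <<'E'
from h import *
import pickle
f=pickle.load(open("w1.pkl","rb"));g=cv2.cvtColor(f["image"],cv2.COLOR_RGB2GRAY)
m=(g<60).astype(np.uint8);m[:60]=0;m[96:]=0;m[:,:320]=0;m[:,354:]=0
n,_,st,c=cv2.connectedComponentsWithStats(m)
for i in range(1,n):
    if st[i,4]>50: print(st[i],c[i],onz(f,*c[i],.086))
p=onz(f,338,77,.088);print(p,delta((p[0],p[1],.22)),delta((p[0]-.03,p[1],.22)))
E
```

```text
[326  70  22  20 334] [336.34131737  79.18562874] [0.70192151 0.08501368 0.086     ]
[0.70506077 0.08389668 0.088     ] [2.69 0.76 4.56] [1.98 0.52 4.56]
```

```bash
python3 -m handwheel '{"linear":[[0.5,0.1,1],[0.5,0.1,1],[0.5,0.1,1],[0.5,0.1,1],[0.5,0.2,1]],"turn":[[0,0,0],[0,0,0],[0,0,0],[0,0,0],[0,0,0]]}'
python3 -m handwheel '{"linear":[[0,0,0],[0,0,0],[0,0,0],[0,0,0],[0,0,0]],"turn":[[0,0,0],[0,0,0],[0,0,0],[0,0,0],[0,0,0]]}'
python3 - <<'E'
from h import *
import pickle
f=grab("wrist");save(f,"w2");pickle.dump(f,open("w2.pkl","wb"))
E
```

```text
time: 2.7
position: [0.6917, 0.0815, 0.2053]
eef_rot: [0.986, 0.166, -0.0, -0.0]
force: [-0.6, -0.2, -0.1]
opening: 0.0857
finger_force: 0.0
time: 3.2
position: [0.692, 0.0811, 0.21]
eef_rot: [0.986, 0.166, 0.002, 0.0]
force: [-0.4, -0.1, 0.5]
opening: 0.0855
finger_force: 0.0
```

View pics/w2.png

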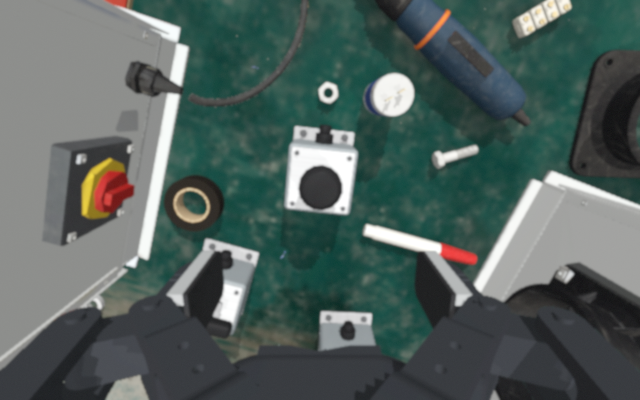

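The mushroom head is now clear at about (320,187), with the fingers on either side below it. I'll measure the disc.

```bash
python3 - <<'E'
from h import *
import pickle
f=pickle.load(open("w2.pkl","rb"));g=cv2.cvtColor(f["image"],cv2.COLOR_RGB2GRAY)
m=(g<70).astype(np.uint8);M=np.zeros_like(m);M[160:213,293:350]=1;m*=M
m=cv2.morphologyEx(m,cv2.MORPH_OPEN,np.ones((7,7)))
n,_,st,c=cv2.connectedComponentsWithStats(m)
for i in range(1,n):
    if st[i,4]>200:
        print(st[i],c[i]); p=onz(f,*c[i],.087);print(p,delta((p[0],p[1],.068)))
        o,d=ray(f,*c[i]);k=st[i,2]*(.087-o[2])/d[2]/f["fx"];print("dia",k)
print(onz(f,320,181,.060))
# box top mask
b=(g>200).astype(np.uint8);B=np.zeros_like(b);B[140:218,280:360]=1;b*=B
ct=max(cv2.findContours(b,0,2)[0],key=cv2.contourArea);(x,y),w,a=cv2.minAreaRect(ct);print(x,y,w,a,onz(f,x,y,.06))
E
```

```text
[ 301  167   40   41 1317] [320.05618831 187.38724374]
[0.69875    0.08173755 0.087     ] [0.16 0.04 3.54]
dia 0.0337420228990338
[0.69842469 0.08151134 0.06      ]
320.2213439941406 178.9344482421875 (64.48805236816406, 62.67699432373047) 6.115502834320068 [0.70033118 0.08195881 0.06      ]
```

```bash
python3 -m handwheel '{"linear":[[0.17,0.03,0.8],[0,0,0.9],[0,0,0.8],[0,0,0.6],[0,0,0.5]],"turn":[[0,0,0],[0,0,0],[0,0,0],[0,0,0],[0,0,0]]}'
python3 -m handwheel '{"linear":[[0,0,0],[0,0,0],[0,0,0],[0,0,0],[0,0,0]],"turn":[[0,0,0],[0,0,0],[0,0,0],[0,0,0],[0,0,0]]}'
python3 -m handwheel '{"linear":[[0,0,0],[0,0,0],[0,0,0],[0,0,0],[0,0,0]],"turn":[[0,0,0],[0,0,0],[0,0,0],[0,0,0],[0,0,0]]}' 0 40
python3 -m handwheel '{"linear":[[0,0,0],[0,0,0],[0,0,0],[0,0,0],[0,0,0]],"turn":[[0,0,0],[0,0,0],[0,0,0],[0,0,0],[0,0,0]]}'
```

```text
time: 3.75
position: [0.6979, 0.0822, 0.0623]
eef_rot: [0.986, 0.166, -0.0, -0.0]
force: [0.3, -0.2, -0.2]
opening: 0.0858
finger_force: 0.0
time: 4.25
position: [0.6992, 0.0822, 0.0647]
eef_rot: [0.986, 0.166, 0.001, 0.0]
force: [-0.1, 1.0, 0.2]
opening: 0.0859
finger_force: 0.0
time: 4.75
position: [0.6984, 0.0822, 0.0633]
eef_rot: [0.986, 0.166, -0.0, 0.0]
force: [-0.5, 0.5, 0.8]
opening: 0.0362
finger_force: 39.8
time: 5.25
position: [0.6984, 0.0822, 0.0633]
eef_rot: [0.986, 0.166, -0.0, 0.0]
force: [-0.2, -1.2, 0.9]
opening: 0.0364
finger_force: 39.8
```

```bash
python3 -m handwheel '{"linear":[[0,0,-0.12],[0,0,-0.12],[0,0,-0.12],[0,0,-0.12],[0,0,-0.12]],"turn":[[0,0,0],[0,0,0],[0,0,0],[0,0,0],[0,0,0]]}'
python3 -m handwheel '{"linear":[[0,0,0],[0,0,0],[0,0,0],[0,0,0],[0,0,0]],"turn":[[0,0,0],[0,0,0],[0,0,0],[0,0,0],[0,0,0]]}'
python3 -c "
from h import *
f=grab('scene');save(f,'s2');cv2.imwrite('pics/c2.png',cv2.resize(f['image'][130:250,210:370,::-1],(800,600)))"
```

```text
time: 5.75
position: [0.6981, 0.0821, 0.0866]
eef_rot: [0.986, 0.166, -0.001, -0.0]
force: [14.0, 0.3, -40.9]
opening: 0.0361
finger_force: 45.4
time: 6.25
position: [0.6983, 0.0822, 0.0863]
eef_rot: [0.986, 0.166, -0.0, -0.0]
force: [4.9, -0.2, -12.3]
opening: 0.0358
finger_force: 47.5
```

View pics/c2.png

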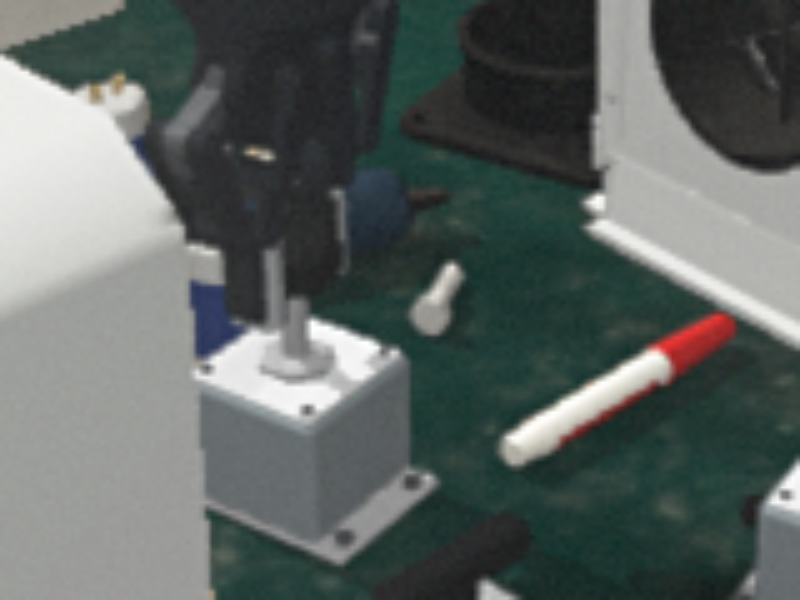

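The stem is exposed at crop position (298,320), and the 41 N spike shows the knob reached its hard stop. I'll release and rise.

```bash
python3 -m handwheel '{"linear":[[0,0,0],[0,0,0],[0,0,0],[0,0,0],[0,0,0]],"turn":[[0,0,0],[0,0,0],[0,0,0],[0,0,0],[0,0,0]]}' 1
python3 -m handwheel '{"linear":[[0,0,0],[0,0,0],[0,0,-0.4],[0,0,-0.6],[0,0,-0.7]],"turn":[[0,0,0],[0,0,0],[0,0,0],[0,0,0],[0,0,0]]}'
python3 -c "
from h import *
f=grab('scene');save(f,'s3');cv2.imwrite('pics/c3.png',cv2.resize(f['image'][130:250,210:370,::-1],(800,600)))"
```

```text
time: 6.8
position: [0.6986, 0.0822, 0.088]
eef_rot: [0.986, 0.166, 0.0, 0.0]
force: [0.6, -0.7, 0.5]
opening: 0.0853
finger_force: 0.0
time: 7.3
position: [0.6977, 0.0822, 0.1548]
eef_rot: [0.986, 0.166, -0.001, -0.0]
force: [1.1, -0.2, -0.1]
opening: 0.0849
finger_force: 0.0
```

View pics/c3.png

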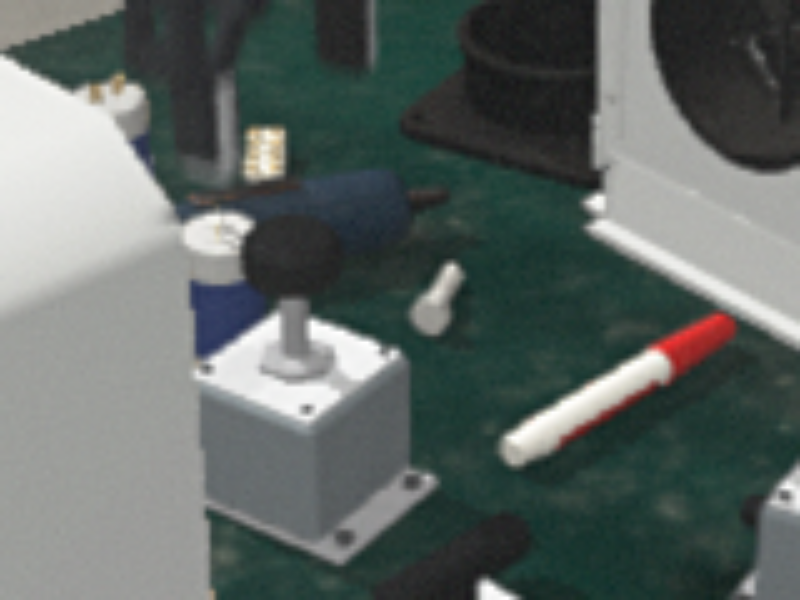

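The knob stands out by itself, with its head at crop position (290,255) and the fingers clear above. Next I'll close the fingers and push down.

```bash
python3 -m handwheel '{"linear":[[0,0,0],[0,0,0],[0,0,0],[0,0,0],[0,0,0]],"turn":[[0,0,0],[0,0,0],[0,0,0],[0,0,0],[0,0,0]]}' 0 20
python3 -m handwheel '{"linear":[[0,0,0],[0,0,0.2],[0,0,0.3],[0,0,0.3],[0,0,0.2]],"turn":[[0,0,0],[0,0,0],[0,0,0],[0,0,0],[0,0,0]]}'
python3 -m handwheel '{"linear":[[0,0,0.1],[0,0,0.1],[0,0,0.1],[0,0,0.1],[0,0,0.08]],"turn":[[0,0,0],[0,0,0],[0,0,0],[0,0,0],[0,0,0]]}'
python3 -m handwheel '{"linear":[[0,0,0],[0,0,0],[0,0,0],[0,0,0],[0,0,0]],"turn":[[0,0,0],[0,0,0],[0,0,0],[0,0,0],[0,0,0]]}'
```

```text
time: 7.85
position: [0.698, 0.0821, 0.1542]
eef_rot: [0.986, 0.166, -0.001, -0.0]
force: [0.6, 0.4, 0.1]
opening: 0.0122
finger_force: 0.0
time: 8.35
position: [0.6979, 0.0822, 0.1137]
eef_rot: [0.986, 0.166, -0.001, -0.0]
force: [-2.4, 0.1, 5.8]
opening: -0.0
finger_force: 2.7
time: 8.85
position: [0.6985, 0.0821, 0.0959]
eef_rot: [0.986, 0.166, 0.0, 0.0]
force: [0.2, -0.3, 1.2]
opening: 0.0
finger_force: 0.3
time: 9.35
position: [0.6985, 0.0822, 0.0963]
eef_rot: [0.986, 0.166, 0.0, 0.0]
force: [-0.1, -1.0, 0.1]
opening: 0.0002
finger_force: 0.0
```

Top is at about 0.096, so I'll press a little further until it bottoms out.

```bash
python3 -m handwheel '{"linear":[[0,0,0.03],[0,0,0.03],[0,0,0.03],[0,0,0.02],[0,0,0]],"turn":[[0,0,0],[0,0,0],[0,0,0],[0,0,0],[0,0,0]]}'
```

```text
time: 9.85
position: [0.6988, 0.0822, 0.0938]
eef_rot: [0.986, 0.166, 0.001, 0.0]
force: [-3.2, -0.2, 9.1]
opening: -0.0002
finger_force: 4.8
```

The force climbed to 9 N, so it is at the bottom stop. Retreating.

```bash
python3 -m handwheel '{"linear":[[0,0,-0.3],[0,0,-0.6],[0,0,-0.8],[0,0,-0.8],[0,0,-0.5]],"turn":[[0,0,0],[0,0,0],[0,0,0],[0,0,0],[0,0,0]]}'
python3 -m handwheel '{"linear":[[0,0,0],[0,0,0],[0,0,0],[0,0,0],[0,0,0]],"turn":[[0,0,0],[0,0,0],[0,0,0],[0,0,0],[0,0,0]]}'
python3 -c "
from h import *
f=grab('scene');save(f,'s4');cv2.imwrite('pics/c4.png',cv2.resize(f['image'][160:310,230:430,::-1],(800,600)))"
```

```text
time: 10.35
position: [0.6994, 0.0822, 0.2152]
eef_rot: [0.986, 0.166, 0.002, 0.0]
force: [0.0, 0.1, 0.1]
opening: -0.0001
finger_force: 0.0
time: 10.85
position: [0.6979, 0.0822, 0.2102]
eef_rot: [0.986, 0.166, -0.001, -0.0]
force: [-0.2, 0.0, -0.3]
opening: -0.0001
finger_force: 0.0
```

View pics/c4.png

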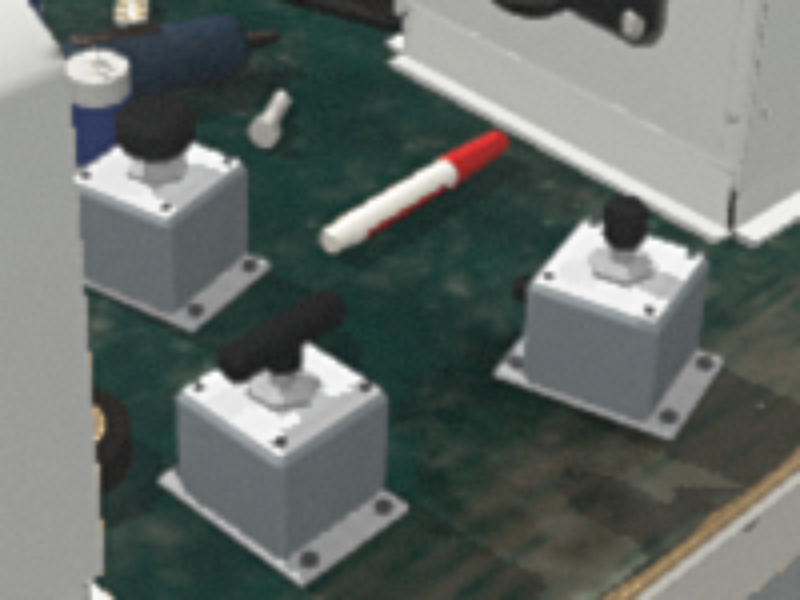

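The mushroom head is back at crop position (155,127), matching the first picture. The T and slim knobs haven't moved, and the arm is clear.

```bash
python3 -c "
from station import r
print(r.finish_job())"
```

```text
the job is handed in; nothing more can be done
None
```

I pulled the mushroom knob out to its detent, let it stand by itself and pushed it fully home. The T-handle and slim knob weren't moved, and I handed the job in after about 11 s on the robot's clock; no verdict came back.

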